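# Load the label roll and set the unwinder's brake screw

## Robot

A 7-joint arm with a two-finger parallel gripper is mounted at the origin on the work surface. World frame = base frame: x ahead of the robot, y to its left, z up, the work surface at z = 0. Lengths are in m, angles in rad, forces in N, time in s.
With the tool pointing down it reaches from about 0.4 to 0.85 m from the base axis. Payload 4.5 kg.
Tool frame: the origin (TCP) lies between the finger pads; the fingertips stand 22 mm ahead of it and the grasp point (between the pads) lies 3 mm ahead of it; z points along the fingers, y is the line along which they close (so a half turn about z gives the same grasp; the last joint's range is limited). The gripper opens to 85 mm and grips with 20 to 120 N. Pads are 22 mm wide; open, the fingers measure 114 mm over their backs; the gripper's body (76 mm by 85 mm) begins 54 mm behind the grasp point. The pads swing forward as they close: fully open they stand 13 mm farther back than shut.
Start: joints at [1.171, 0.689, -0.195, 1.565, 0.157, 0.902, -0.215], TCP at [0.263, -0.567, 0.253] pointing down, gripper open.
Joint ranges: [-3.01, 3.01], [-0.46, 2.08], [-1.47, 1.51], [0.13, 2.56], [-1, 4.14], [0.04, 2.09], [-2.66, 2.66]. Speed limits (rad/s): [2.57, 2.57, 3.14, 3.14, 3.14, 3.14, 3.14].

## Interface

Orientations are given as a rotation vector (axis times angle).
In Python, from workcell import bot gives the robot as it stands. Calls block until the motion is done:
- bot.move_to(position, orientation): joint-space move of the TCP to a pose.
- bot.move_linear(position, attitude=None, velocity=0.15, until_force=None): straight line of the TCP; attitude=None keeps the orientation; velocity is the mean speed in m/s. With until_force (N) it stops when the force on the tool has changed by that much, and returns True; else False.
- bot.movej(angles): joint-space move.
- bot.move_gripper(opening): finger opening in m; the grip force is fixed at half the most; returns when the fingers have stopped.
- bot.wait(seconds).
- bot.inverse_kinematics(position, orientation): joint angles nearest the present ones, or None.
- bot.capture(name): name is "side" or "top"; returns a dict with "image" (400x640x3 uint8, red, green, blue), "K" (3x3 intrinsics, pixels), "origin" and "rotation" of the camera in the world. Camera axes: x right, y down, z forward; pixel columns grow to the right and rows downward; lengths in m; the calibration is good to about 2 mm. A picture is of the moment at which its call begins. There is no depth.
A pose or a line that the arm cannot do raises bot.MotionError and nothing moves.
- bot.hand_in(): hands the job in; it is judged then, once.
Readings, each from a call of its own:
- bot.get_t(): time.
- bot.get_q(): joint angles.
- bot.get_joint_velocities(): joint speeds.
- bot.get_tau(): joint torques, N m.
- bot.get_position(): TCP position.
- bot.get_tool_rot(): TCP orientation.
- bot.get_force(): force on the tool from outside, world axes, zero at the start.
- bot.get_moment(): the same for the moment, N m.
- bot.get_width(): finger opening in m.
- bot.get_finger_force(): force on a finger pad.
Only numpy, scipy, OpenCV 4.12 (cv2) and the standard library are available. Lean on these libraries where they do the work, as an engineer would, in place of code of your own. Each camera call takes 0.05 s, during which the arm holds its last target. There are 200 camera calls.

## Task

Take the small roll of blank labels and lower it gently, same way up, over the spindle of the label unwinder until it lies flat on the platter, then let go of it. Then turn the thumbscrew on top of the spindle clockwise (seen from above) until it seats and will turn no further, and back it off a quarter turn. Finish while still gripping the thumbscrew, holding it still at that setting; leave the jar, the loose lid and the big tape roll that stand between the two work places where they are.

Things in the scene. Friction and masses are not known exactly. Their poses are not given: they have to be found in the camera images.
- label_roll: the roll of blank labels: a plain white paper ring, 60 mm outside and 42 mm inside diameter, 42 mm high, about 70 g, standing with its axis upright on the bench; can be gripped across its outside. Origin at the centre of its underside, z up along its axis
- unwinder: label unwinder, fixed, left or right on the bench: flat grey base 150 (x) by 120 mm (y), top at 21 mm; round metal platter 104 mm across, top 30 mm above the bench; black hub 36 mm across, 6 mm straight then tapering over 10 mm to a 14 mm spindle, from 62 mm up a 7 mm shank with the thumbscrew on top. The roll fits round the hub with 3 mm to spare all round. Origin centre of underside, z up
- hub (a point): centre of the platter's top, on the spindle's axis, where the roll's underside centre belongs; axes as the unwinder's
- wing (a point): centre of the thumbscrew's wing, on the spindle's axis, 96.5 mm above the bench. The wing is a flat upright steel bar 32 mm long (its x), 9 mm thick (its y), 21 mm tall (86 to 107 mm above the bench; a loaded roll's top is at 72 mm); these axes turn with the screw. Pinch it across its 9 mm from above
- thumbscrew (a joint): thumbscrew's angle, rad: 0 is seated on its hard stop, the wing along the unwinder's x; negative is backed off (-1.571 is a quarter turn). Clockwise from above makes it grow towards 0. It starts 0.9 to 2.6 rad short of the stop, turns in place without rising, has about 0.04 N m of friction, stays where it is left and goes back to -5 at most
- jar_mid: sealed jar between the two work places, 76 mm across, 100 mm tall, origin under its centre; leave alone
- tape_roll: large roll of packing tape lying flat behind the middle jar, 100 mm across, 48 mm high, origin under its centre; leave alone
- jar_lid: loose jar lid, 76 mm across, 16 mm thick, lying between the robot and the middle jar, origin under its centre; leave alone
Not all that is in view belongs to the job. Leave any purple look-alike of the label_roll alone.

How it is judged:
By the outcome, as a careful person would: the job done as asked, in the order asked, and still so for the second after the job is handed in, while the arm keeps its last pose, push and grip.
It also fails if it takes over 64 s, if anything falls off the work surface, if the arm or the gripper's body presses on something with over 40 N, if the wrist force passes 120 N, or if a joint passes its speed limit or range.

## Working session

There is one attempt and no reset: what is moved stays moved. The work goes in short steps, each a Python script; the robot and the scene stay as the last script left them, time stands still between calls to the robot, and variables do not carry over. Pictures are saved under pics/ and viewed, at most 10 in all, crops included, and the job is handed in when it is done.

```bash
mkdir -p pics; ls
python3 - <<'E'
from workcell import bot
import cv2
for n in("top","side"):
    c=bot.capture(n); cv2.imwrite(f"pics/{n}0.png",c["image"][:,:,::-1]); print(n,c["K"],c["origin"],c["rotation"])
print(bot.get_t(),bot.get_tool_rot(),bot.get_width())
E
```

```text
pics
top [[499.67930613   0.         320.65537022]
 [  0.         499.67930613 198.61361178]
 [  0.           0.           1.        ]] [0.4379198  0.02127777 1.11750234] [-2.14512894  2.19018664 -0.16731101]
side [[498.9612622    0.         322.76445287]
 [  0.         498.9612622  202.27656824]
 [  0.           0.           1.        ]] [0.24143015 0.70527263 0.6890868 ] [-0.56400779  2.59865329 -1.26421174]
0.1 [-3.06637232e+00 -6.75916426e-01  8.14233547e-04] 0.085497780553247
```

View pics/top0.png

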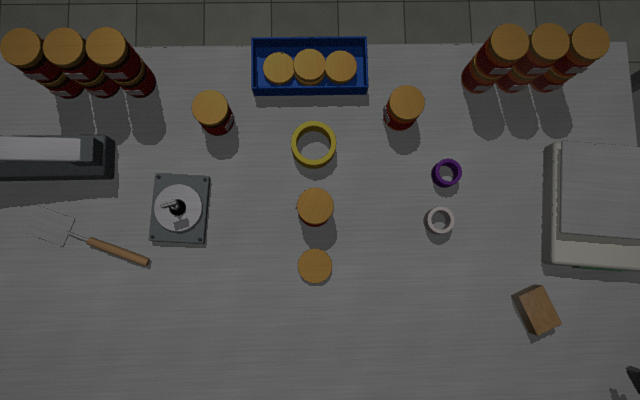

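View pics/side0.png

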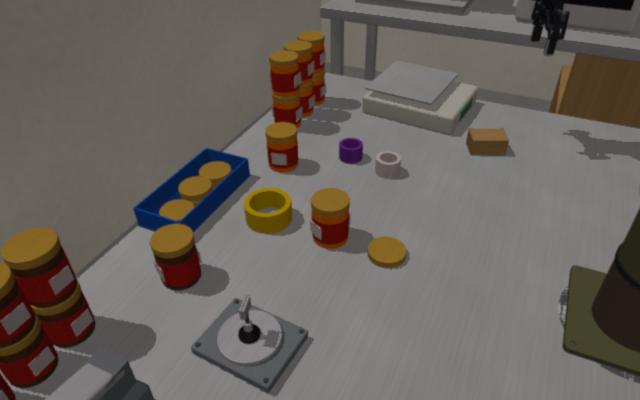

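Top: white roll at (440,221), purple look-alike at (447,173), unwinder at (180,208) with the wing at about (172,205). Jar, lid and tape are in the middle column.

```bash
cat > h.py <<'E'
import numpy as np, cv2
from scipy.spatial.transform import Rotation as R
from workcell import bot
def ray(c,p):
    Rm=c["rotation"]; Rm=R.from_rotvec(Rm).as_matrix() if np.ndim(Rm)==1 else np.array(Rm)
    return np.array(c["origin"]),Rm@np.linalg.inv(c["K"])@[p[0],p[1],1]
def plane(c,p,z):
    o,d=ray(c,p); return o+d*(z-o[2])/d[2]
def proj(c,P):
    Rm=R.from_rotvec(c["rotation"]).as_matrix(); q=c["K"]@(Rm.T@(np.array(P)-c["origin"])); return q[:2]/q[2]
def down(yaw): # tool z down; tool y along world direction yaw+90deg
    c,s=np.cos(yaw),np.sin(yaw); y=np.array([-s,c,0]); z=np.array([0,0,-1.])
    return R.from_matrix(np.c_[np.cross(y,z),y,z]).as_rotvec()
def crop(c,x,y,w,h,k,name):
    cv2.imwrite("pics/"+name,cv2.resize(c["image"][y:y+h,x:x+w,::-1],None,fx=k,fy=k,interpolation=cv2.INTER_CUBIC))
E
python3 - <<'E'
from h import *
t=bot.capture("top"); s=bot.capture("side")
def blob(c,x,y,w,h,th,sat=60):
    im=c["image"][y:y+h,x:x+w]; hsv=cv2.cvtColor(im,cv2.COLOR_RGB2HSV)
    m=((hsv[...,2]>th)).astype(np.uint8)
    cs=max(cv2.findContours(m,cv2.RETR_EXTERNAL,cv2.CHAIN_APPROX_NONE)[0],key=cv2.contourArea)
    (a,b),ax,an=cv2.fitEllipse(cv2.convexHull(cs)); return (a+x,b+y),ax,an
for th in(120,140,160,180):
    try:
        p,ax,an=blob(t,415,195,50,50,th); print("roll",th,p,ax,plane(t,p,.042))
    except Exception as e: print(th,e)
    try:
        p,ax,an=blob(t,150,180,58,60,th); print("plat",th,p,ax,plane(t,p,.03))
    except Exception as e: print(th,e)
a=t["image"][168:248,140:220]; b=s["image"][285:385,190:310]
a=cv2.resize(a,(480,480),interpolation=2); b=cv2.resize(b,(312,260),interpolation=2)
r=cv2.resize(t["image"][195:245,415:465],(220,220),interpolation=2)
o=np.zeros((480,795,3),np.uint8); o[:,:480]=a; o[:260,482:794]=b; o[260:,482:702]=r
cv2.imwrite("pics/c1.png",o[:,:,::-1])
for n in("roll",): print(proj(t,[.44,-.25,0]))
E
```

```text
roll 120 (440.3461742401123, 219.51260375976562) (23.474973678588867, 25.15294075012207) [ 0.52481708 -0.26795159  0.042     ]
plat 120 (194.7652702331543, 194.53914165496826) (3.057058334350586, 7.75773811340332) [0.59133142 0.26542486 0.03      ]
140 max() iterable argument is empty
140 max() iterable argument is empty
160 max() iterable argument is empty
160 max() iterable argument is empty
180 max() iterable argument is empty
180 max() iterable argument is empty
[429.42949233 259.15784329]
```

View pics/c1.png

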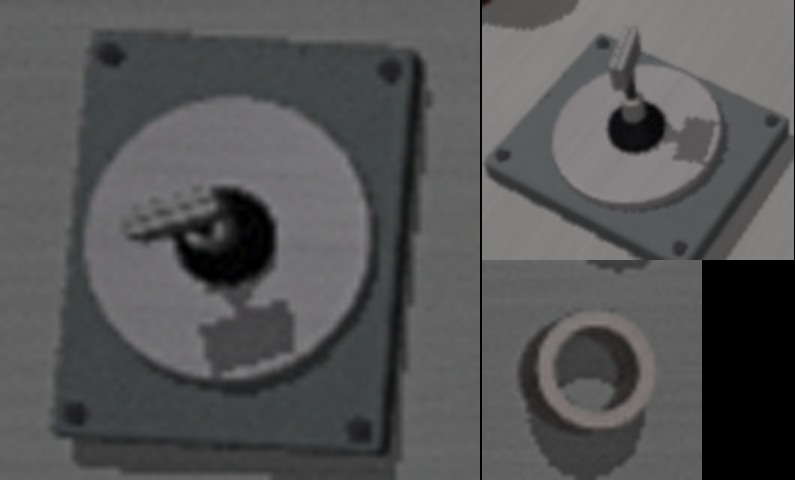

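Crop: platter circle centre about (177.6,207.2) px, unwinder's base leaning slightly to the right, wing top edge from (161.3,204.5) to (175.4,200) px; roll's top ring centre about (440.6,219.6).

Run:
```python
from h import *
t=bot.capture("top"); s=bot.capture("side")
def fit(c,x,y,w,h,ch,name):
    im=cv2.GaussianBlur(c["image"][y:y+h,x:x+w],(3,3),0).astype(int)
    g=np.clip({"R":im[...,0],"rb":(im[...,0]-im[...,2]+60)*2}[ch],0,255).astype(np.uint8)
    th,m=cv2.threshold(g,0,255,cv2.THRESH_OTSU)
    cs=max(cv2.findContours(m,cv2.RETR_EXTERNAL,cv2.CHAIN_APPROX_NONE)[0],key=cv2.contourArea)
    h_=cv2.convexHull(cs); e=cv2.fitEllipse(h_); p=(e[0][0]+x,e[0][1]+y); print(name,th,p,e[1]); return p
print("plat top",plane(t,fit(t,153,183,50,50,"R","pt"),.03), plane(t,(177.6,207.2),.03))
print("plat side",plane(s,fit(s,208,305,64,60,"R","ps"),.03), plane(s,(249.3,336.2),.03))
print("roll top",plane(t,fit(t,425,204,32,33,"R","rt"),.042),plane(t,(440.7,219.6),.042))
ps=fit(s,371,148,34,20,"R","rs"); print("roll side",plane(s,ps,.042))
f=lambda X,Y:((X+.5)/6-.5+140,(Y+.5)/6-.5+168)
C=[plane(t,f(*q),.021)[:2] for q in((110,55),(390,70),(75,413),(360,430))]
print("yaw",[np.degrees(np.arctan2(v[1],v[0])) for v in(C[0]-C[2],C[1]-C[3])],[np.degrees(np.arctan2(v[1],v[0]))-90 for v in (C[0]-C[1],C[2]-C[3])],np.mean(C,0))
A,B=plane(t,f(125,222),.107),plane(t,f(213,193),.107); v=A-B
C_,D=plane(t,f(135,240),.107),plane(t,f(220,210),.107); v2=C_-D
print("wing",[np.degrees(np.arctan2(q[1],q[0])) for q in(v,v2)],np.linalg.norm(v),(A+B)/2,(A+B+C_+D)/4)
```

```text
pt 83.0 (177.39481735229492, 206.98000144958496) (46.28517532348633, 48.367435455322266)
plat top [0.56472966 0.30270124 0.03      ] [0.56423951 0.30225157 0.03      ]
ps 101.0 (243.5313835144043, 338.8610610961914) (49.763763427734375, 55.808631896972656)
plat side [0.568252   0.31393018 0.03      ] [0.562557   0.30573167 0.03      ]
rt 81.0 (444.3941345214844, 216.67520904541016) (34.458473205566406, 45.54451370239258)
roll top [ 0.53081957 -0.2771367   0.042     ] [ 0.52461121 -0.26871487  0.042     ]Traceback (most recent call last):
  File "<stdin>", line 12, in <module>
  File "<stdin>", line 8, in fit
cv2.error: OpenCV(4.12.0) /io/opencv/modules/imgproc/src/shapedescr.cpp:361: error: (-201:Incorrect size of input array) There should be at least 5 points to fit the ellipse in function 'fitEllipseNoDirect'
```

Run:
```python
from h import *
t=bot.capture("top")
f=lambda X,Y:((X+.5)/6-.5+140,(Y+.5)/6-.5+168)
C=[plane(t,f(*q),.021)[:2] for q in((110,55),(390,70),(75,413),(360,430))]
ang=lambda v:round(float(np.degrees(np.arctan2(v[1],v[0]))),1)
print("yaw",ang(C[0]-C[2]),ang(C[1]-C[3]),ang(C[0]-C[1])-90,ang(C[2]-C[3])-90,np.mean(C,0))
A,B,C_,D=[plane(t,f(*q),.107) for q in((125,222),(213,193),(135,240),(220,210))]
print("wing",ang(A-B),ang(C_-D),np.linalg.norm(A-B),(A+B+C_+D)/4)
for y in (0,np.pi):
    for p in ([.525,-.268,.2],[.564,.303,.25]): print(y,p,np.round(bot.inverse_kinematics(p,down(y)),2))
for d in np.radians(range(-60,241,30)):
    q=bot.inverse_kinematics([.564,.303,.102],down(d)); print(round(np.degrees(d)),None if q is None else np.round(q,2))
```

```text
yaw -4.4 -4.3 -4.200000000000003 -4.599999999999994 [0.5641714  0.30242321]
wing 107.6 108.8 0.030706623022175975 [0.56293381 0.30079173 0.107     ]
0 [0.525, -0.268, 0.2] [ 0.86  0.84 -0.86  1.71  0.76  0.96  1.27]
0 [0.564, 0.303, 0.25] [-0.12  0.85 -0.91  1.5   0.7   1.14  0.41]
3.141592653589793 [0.525, -0.268, 0.2] [ 0.41  0.71 -0.03  1.74  0.03  0.7  -1.2 ]
3.141592653589793 [0.564, 0.303, 0.25] [-0.58  0.71  0.03  1.53 -0.03  0.9  -2.11]
-60 [-0.33  0.93 -0.44  1.62  0.54  0.71 -0.51]
-30 [-0.25  0.96 -0.6   1.61  0.71  0.79 -0.12]
0 [-0.2   0.99 -0.7   1.61  0.8   0.85  0.33]
30 [-0.    1.22 -1.26  1.6   1.21  1.27  0.6 ]
60 [-0.    1.22 -1.26  1.6   1.21  1.27  1.13]
90 [-0.    1.22 -1.26  1.6   1.21  1.27  1.65]
120 [-0.85  0.98  0.56  1.65 -0.73  0.73 -2.54]
150 [-0.77  0.94  0.4   1.65 -0.53  0.66 -2.19]
180 [-0.69  0.92  0.23  1.64 -0.32  0.62 -1.85]
210 [-0.6   0.9   0.07  1.64 -0.1   0.61 -1.53]
240 [-0.51  0.9  -0.09  1.63  0.13  0.62 -1.2 ]
```

Run:
```python
from h import *
o=down(np.pi)
bot.move_to([.525,-.268,.2],o); print(np.round(bot.get_q(),2))
bot.move_linear([.525,-.268,.035],velocity=.1,until_force=8)
print(bot.get_position(),bot.get_t())
bot.move_gripper(0.0); print(bot.get_width(),bot.get_finger_force())
bot.move_linear([.525,-.268,.25],velocity=.12)
bot.move_linear([.564,.302,.25],velocity=.2)
print(np.round(bot.get_q(),2),bot.get_width(),bot.get_position(),bot.get_t())
bot.wait(.3)
t=bot.capture("top"); s=bot.capture("side")
x,y=map(int,proj(s,[.564,.302,.2])); print(x,y,proj(t,[.564,.302,.2]))
x0=max(0,min(640-200,x-100)); y0=max(0,min(400-200,y-80))
print(x0,y0); crop(s,x0,y0,200,200,3,"s1.png")
```

```text
[ 0.41  0.71 -0.03  1.73  0.03  0.7  -1.2 ]
[ 0.52535344 -0.26817986  0.035548  ] 3.6417
0.05876087362670023 63.48715150728822
[-0.59  0.71  0.05  1.53 -0.04  0.9  -2.1 ] 0.059309474334067705 [0.56419755 0.30117819 0.25007449] 8.975
237 258 [153.79905583 197.10949884]
137 178
```

View pics/s1.png

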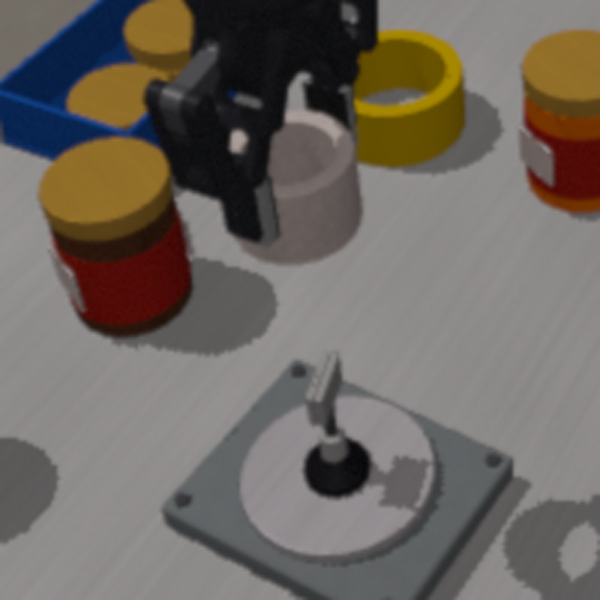

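Side view: roll held upright between the fingers (right edge about (361,210), lowest point about (288,260) in the crop); platter ellipse x 240–436, y 395–556. I'll compare these against the predicted outlines.

Run:
```python
from h import *
s=bot.capture("side"); p=np.array(bot.get_position())
a=np.linspace(0,2*np.pi,200)
def circ(x,y,z,r):
    q=np.array([proj(s,[x+r*np.cos(i),y+r*np.sin(i),z]) for i in a]); q=(q-[137,178]+.5)*3-.5; return q
def ext(q): return np.round([*q.min(0),*q.max(0)],1)
for z in(.215,.257):
    print("roll",z,ext(circ(p[0],p[1],z,.03)))
    print("  +x5",ext(circ(p[0]+.005,p[1],z,.03)),"+y5",ext(circ(p[0],p[1]+.005,z,.03)))
print("plat",ext(circ(.5642,.3024,.03,.052))," +x5",ext(circ(.5692,.3024,.03,.052))," +y5",ext(circ(.5642,.3074,.03,.052)))
# measure: edges by mask (roll: warm bright; platter)
im=cv2.resize(s["image"][178:378,137:337],None,fx=3,fy=3,interpolation=2).astype(int)
d=im[...,0]-im[...,2]
print("platter row 475 R:",im[475,225:260:3,0],im[475,420:452:3,0]); print("col 280",im[380:560:6,280,0]); print("col 288 roll bottom",im[235:280:3,288,0],"row 190",im[190,335:385:3,0],"row 215",im[215,335:385:3,0])
```

```text
roll 0.215 [232.9 173.9 364.6 264.2]
  +x5 [223.7 171.  355.2 260.9] +y5 [226.5 180.3 359.  271.6]
roll 0.257 [219.1 105.4 356.1 194.3]
  +x5 [209.7 102.6 346.4 191.1] +y5 [212.5 111.7 350.3 201.6]
plat [240.2 393.7 435.8 554.2]  +x5 [232.3 390.9 427.6 550.7]  +y5 [234.8 400.1 431.3 562. ]
platter row 475 R: [ 98  97  98  98  97 117 137 144 144 145 144 143] [100 101 126 142 120  82  65  74  91  96  97]
col 280 [ 99  97  98  96  97  98 111 144 144 145 143 144 144 143 144 146 143 143
 145 146 146 148 147 147 147 146 145 145  91  91]
col 288 roll bottom [102 101 100 100 101 101 102 100 100 107 126 142 143 145 146] row 190 [ 96  94  91  90  90  87  82  80 100 139 144 143 143 143 144 144 144] row 215 [ 94  93  92  90  89  86  83  80  87 114 140 144 143 142 142 143 143]
```

Run:
```python
from h import *
bot.move_linear([.563,.3032,.16],velocity=.1); bot.wait(.2)
print(bot.get_position(),bot.get_force())
print(bot.move_linear([.563,.3032,.062],velocity=.03,until_force=5)); print(bot.get_position(),bot.get_force(),bot.get_width(),bot.get_t())
s=bot.capture("side"); crop(s,160,250,170,150,4,"s2.png")
```

```text
[0.56334733 0.30337453 0.16068357] [-0.72359824 -0.52548806 -1.90847105]
True
[0.56300928 0.30323501 0.06608836] [-0.88409372  0.01070585  5.51970443] 0.05879874036414071 13.4583
```

View pics/s2.png

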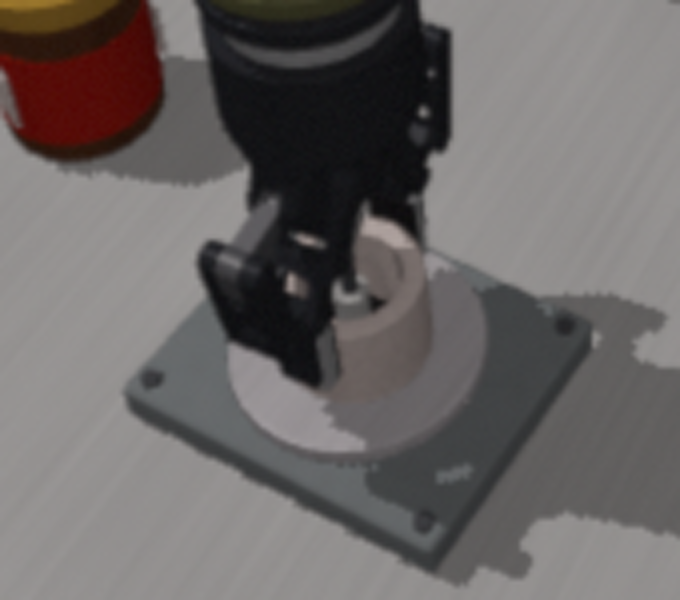

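The roll sits flat on the platter around the hub (contact at the expected height). Release, rise and re-check the roll and wing.

Run:
```python
from h import *
bot.move_gripper(.085); print(bot.get_width())
bot.move_linear([.563,.3032,.20],velocity=.12)
bot.move_linear([.46,.2,.30],velocity=.2); bot.wait(.2)
t=bot.capture("top"); s=bot.capture("side"); print(bot.get_t(),bot.get_q().round(2) if hasattr(bot.get_q(),'round') else bot.get_q())
a=cv2.resize(t["image"][168:248,140:220],(480,480),interpolation=2); b=cv2.resize(s["image"][285:385,190:310],(312,260),interpolation=2)
o=np.zeros((480,795,3),np.uint8); o[:,:480]=a; o[:260,482:794]=b
cv2.imwrite("pics/c2.png",o[:,:,::-1])
```

```text
0.08509257582973549
16.5 [-0.53  0.47  0.04  1.88 -0.03  0.8  -2.04]
```

View pics/c2.png

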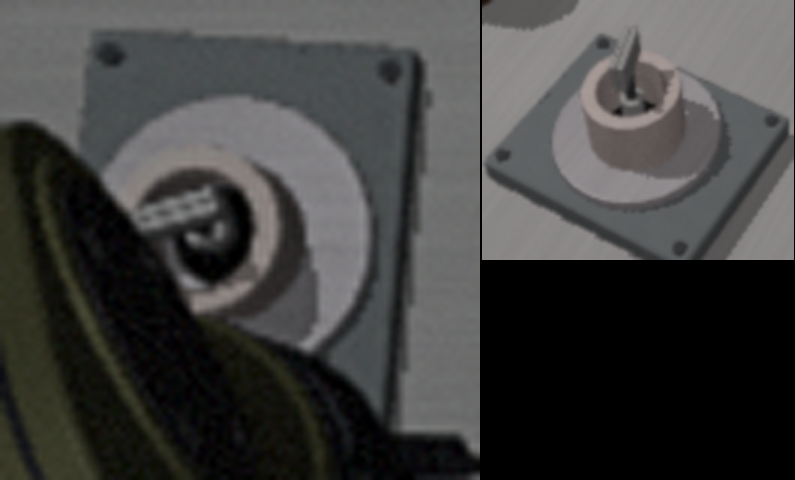

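Roll is loaded and flat, and the wing's angle is unchanged (still about 108°). Now grip it.

Run:
```python
from h import *
o=down(np.radians(288.2))
q=np.array(bot.get_q()); q[6]+=np.radians(108.2); bot.movej(list(q))
bot.move_gripper(.05)
bot.move_to([.564,.3025,.2],o)
bot.move_linear([.564,.3025,.102],velocity=.06,until_force=8); bot.wait(.2)
print(np.round(bot.get_q(),2),bot.get_position())
bot.move_gripper(0.); bot.wait(.3)
print(bot.get_width(),bot.get_finger_force(),bot.get_force(),bot.get_moment(),bot.get_t())
```

```text
[-0.58  0.9   0.03  1.63 -0.04  0.61 -0.21] [0.56409828 0.30255192 0.10220778]
0.008315703912768948 61.38469576835632 [ 4.58964022  3.14746225 -1.91973931] [ 0.4643883  -0.93035592  0.00775348] 22.0667
```

Run:
```python
from h import *
q=np.array(bot.get_q()); q0=q[6]; done=0; n=0
print(bot.get_tau()[6])
while done<2.2:
    done+=.3 if done<1.45 else .03
    q[6]=q0-done; bot.movej(list(q)); 
    m=bot.get_moment()[2]; print(round(done,2),round(q0-bot.get_q()[6],4),round(m,3),round(bot.get_tau()[6],3),round(bot.get_t(),1))
    if done>.05 and abs(m)>.35: break
print(bot.get_force(),bot.get_position(),bot.get_width())
```

```text
0.012957941216882318
0.3 0.2967 -0.014 -0.109 22.5
0.6 0.5951 -0.036 -0.047 22.9
0.9 0.8956 -0.071 -0.047 23.2
1.2 1.1956 -0.028 -0.046 23.6
1.5 1.4956 -0.057 -0.045 24.0
1.53 1.5255 -0.066 0.002 24.3
1.56 1.5555 -0.023 0.003 24.5
1.59 1.5855 -0.038 0.003 24.8
1.62 1.6155 -0.012 0.003 25.0
1.65 1.6455 0.003 0.003 25.3
1.68 1.6755 -0.039 0.003 25.5
1.71 1.7055 -0.049 0.004 25.8
1.74 1.7355 -0.013 0.004 26.0
1.77 1.7655 -0.034 0.004 26.3
1.8 1.7955 -0.022 0.004 26.5
1.83 1.8255 -0.066 0.004 26.8
1.86 1.8555 -0.035 0.004 27.0
1.89 1.8855 -0.038 0.005 27.3
1.92 1.9155 -0.042 0.005 27.5
1.95 1.9455 -0.039 0.005 27.8
1.98 1.975 0.155 -0.23 28.0
2.01 2.0038 0.765 -0.805 28.3
[ 6.71468436 -0.73557511 -4.2006002 ] [0.5675304  0.30218716 0.10239159] 0.007917903509285703
```

Firm stop found at 1.966 rad of turn (vision predicted 1.965). Back off π/2.

Run:
```python
from h import *
q=np.array(bot.get_q()); seat=q[6]+2.0038-1.9635; tgt=seat+np.pi/2
for a in(seat+.5,seat+1.05,tgt): q[6]=a; bot.movej(list(q))
bot.wait(.5); e=tgt-bot.get_q()[6]; print("err",e)
if abs(e)>.004: q[6]+=e; bot.movej(list(q)); bot.wait(.5); print(tgt-bot.get_q()[6])
print(bot.get_force(),bot.get_moment(),bot.get_position(),bot.get_width(),bot.get_finger_force(),bot.get_t())
r=R.from_rotvec(bot.get_tool_rot()).as_matrix(); print("x yaw",np.degrees(np.arctan2(-r[1,0],-r[0,0])),r[:,2])
s=bot.capture("side"); crop(s,160,230,200,150,4,"s3.png")
```

```text
err 0.0016674970034690206
[ 0.80102471  4.77958702 -0.83742543] [1.0301868  0.02383383 0.03381845] [0.56638043 0.30348055 0.10239032] 0.007741149257165788 61.52364134788513 30.5167
x yaw -94.30697908705247 [ 0.00535177  0.00179517 -0.99998407]
```

View pics/s3.png

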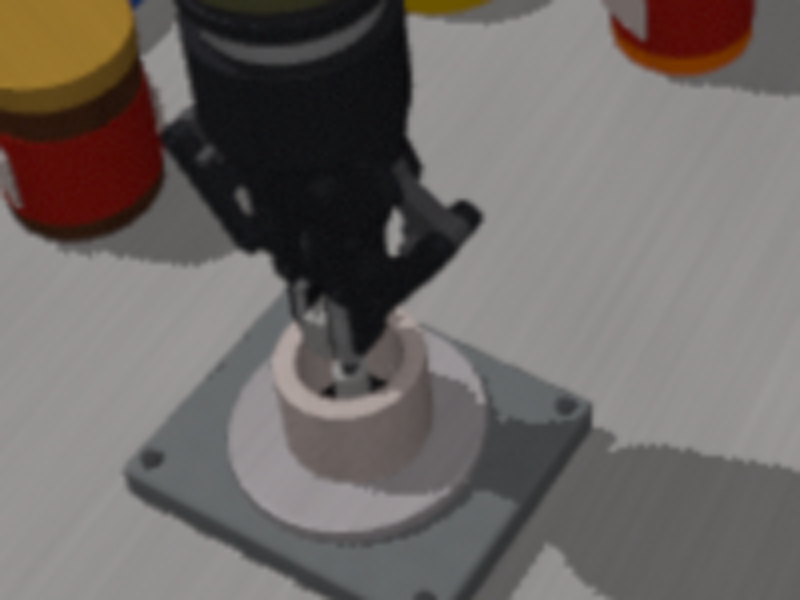

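The fingers still grip the wing, now a quarter turn off the seat (yaw −94.3°, unwinder −4.4°), and the roll lies flat.

```bash
python3 -c "
from workcell import bot
print(bot.hand_in())"
```

```text
the job is handed in; nothing more can be done
None
```

The label roll lies flat on the platter, the thumbscrew was turned clockwise to its stop and backed off a quarter turn, and I handed the job in still gripping it; robot time was about 31 s, and the jar, lid and tape roll were not touched.

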